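# Mount a ferrite sleeve core on its test bar

### The arm

A 7-joint arm with a two-finger parallel gripper is mounted at the origin on the work surface. World frame = base frame: x ahead of the robot, y to its left, z up, the work surface at z = 0. Lengths are in m, angles in rad, forces in N, time in s.
With the tool pointing down it reaches from about 0.4 to 0.9 m from the base axis. Payload 5.6 kg.
Tool frame: the origin (TCP) lies at the very end of the fingers, on their centre line; the grasp point (between the pads) lies 19 mm behind it; z points along the fingers, y is the line along which they close (so a half turn about z gives the same grasp; the last joint's range is limited). The gripper opens to 92 mm and grips with 3 to 60 N. Pads are 20 mm wide; open, the fingers measure 128 mm over their backs; the gripper's body (75 mm by 189 mm) begins 69 mm behind the grasp point.
Start: joints at [-1.164, 0.468, -0.012, 1.603, 0.006, 1.071, -0.056], TCP at [0.283, 0.585, 0.215] pointing down, gripper open.
Joint ranges: [-2.53, 2.53], [-0.31, 2.02], [-1.57, 1.55], [0.28, 2.44], [-1.29, 4.43], [0.15, 1.84], [-2.92, 2.92]. Speed limits (rad/s): [2.57, 2.57, 3.14, 3.14, 3.14, 3.14, 3.14].

### API

Orientations are given as a 3x3 rotation matrix whose columns are the frame's x, y, z axes.
In Python, from plant import robot, planner, cams, spotter gives the robot as it stands. Calls block until the motion is done:
- robot.move_ptp(position, orientation): joint-space move of the TCP to a pose.
- robot.move_linear(position, orientation=None, rate=0.15): straight line of the TCP; orientation=None keeps the orientation; rate is the mean speed in m/s.
- robot.set_joints(angles): joint-space move.
- robot.ungrasp() and robot.close_gripper(): open the fingers fully, or close them until they stop; the grip force is fixed at half the most.
- robot.sleep(seconds).
- planner.solve_ik(position, orientation): joint angles nearest the present ones, or None.
- robot.sense(): the state.
- cams.snapshot(name): name is "side" or "top" or "wrist"; returns a dict with "color" (400x640x3 uint8, red, green, blue), "camera_matrix" (3x3 intrinsics, pixels), "world_from_camera" (4x4, takes a point from camera to world coordinates). Camera axes: x right, y down, z forward; pixel columns grow to the right and rows downward; lengths in m; the calibration is good to about 2 mm. A picture is of the moment at which its call begins. There is no depth.
A pose or a line that the arm cannot do raises robot.Unreachable and nothing moves.
- robot.finish_job(): hands the job in; it is judged then, once.
Trained networks look in the newest picture that a camera, given by its name, has taken for a name from the list of things; names that differ only in an ending like _2 or _b are one class to them, and where a whole thing is asked for, a point or a joint stands for the part that bears it (a point fixed in the world has none). Each returns a list of dicts, best first, with "p" (0 to 1); they miss things now and then, are a little off and sometimes report something else, mostly with a low value. They report only what shows in the picture. A call takes as long as a camera call. They do not tell look-alikes from the thing itself.
- spotter.outline_of(camera, thing): "region" (400x640 bool, what is visible of it) and "rect" ([left, top, right, bottom] in pixels, round what is visible of it).
The state is a dict: "time": time; "joint_positions": joint angles; "qd": joint speeds; "tau": joint torques, N m; "ee_pos": TCP position; "tcp_rot": TCP orientation; "ft_force": force on the tool from outside, world axes, zero at the start; "ft_torque": the same for the moment, N m; "width": opening from 0.0 (shut) to 1.0 (fully open); "finger_force": force on a finger pad.
Only numpy, scipy, OpenCV 4.12 (cv2) and the standard library are available. Lean on these libraries where they do the work, as an engineer would, in place of code of your own. Each camera call takes 0.05 s, during which the arm holds its last target. There are 200 camera calls.

### The job

Take the steel test bar from its wooden rack by the square handle, slide its rod through the bore of the ferrite core lying in the grey V rest, and press the collar home on the core, backed by the stop behind it, holding about 10 N for a second. Lift the core on the bar, carry it to the test stand, lay the bar gently in both post notches so that the core hangs free between the posts, and let go. The core is brittle: never press it against the stop with more than 15 N, pry hard on it or push the posts with more than 20 N, never touch it with the gripper, and leave the other bench items alone.

Things in the scene. Friction and masses are not known exactly. Their poses are not given: they have to be found in the camera images.
- bar_grip (a point): centre of the loose test bar's handle, where to grasp: black, 44 mm long, 16 x 16 mm. Local x runs along the bar from handle to tip. Along +x from here: handle to 22 mm; steel rod, 12 mm diameter; collar, 28 mm diameter, 52 to 58 mm; rod again to 126 mm; taper to the tip at 136 mm (6 mm diameter). At the start the bar lies level in its wooden rack, axis 46 mm up, handle overhanging freely
- bar_span (a point): point on the bar's axis that belongs midway between the two posts of the stand: 76.5 mm from the handle's centre towards the tip; same axes
- bar: the whole test bar, about 120 g; origin on its axis 72 mm from the handle's centre towards the tip (14 mm past the collar's front face), same axes as bar_grip
- core_mid (a point): centre of the loose dark grey ferrite sleeve core: a plain tube 30 mm long, 40 mm outside and 16 mm bore diameter, about 150 g (varies by 30 %). Its bore runs along local x, level and parallel to the rest's x
- core: the whole core; origin at its centre, same as core_mid
- rest: fixed grey V block, base 85 x 70 mm, origin under it on the bench. Smooth groove along its x, from -30 to 40 mm, holds the core, bore axis 42.3 mm up. The bar enters at the -x end, facing the robot. Behind the core is a rigid metal stop plate, 54 mm high, with an open 20 mm slot for the rod. Its place is not given: 2 to 29 mm behind the core, which slides back that far before it is stopped
- stand: fixed test stand: aluminium base 115 x 75 x 12 mm, two black posts 8 mm thick at x = -40.5 and 40.5 mm, each with a 90 degree V notch open upward, 34 mm wide at its top, 79 mm up. Rod seated: axis 70 mm up. Origin on the bench midway between the posts; x along the line of the notches, -x end facing the robot. One post goes between handle and collar, one past the core; either way round
- meter: bystander: blue handheld meter 150 x 78 x 34 mm, leave alone
- cleaner: bystander: white spray can 52 mm diameter, 130 mm high, leave alone
- driver: bystander: screwdriver, leave alone
There are look-alikes about, which are no part of the job. Of the things that look like the bar, the middle-sized one is meant.

How it is judged:
By the outcome, as a careful person would: the job done as asked, in the order asked, and still so for the second after the job is handed in, with the robot touching nothing.
It also fails if it takes over 72 s, if anything falls off the work surface, if the arm or the gripper's body presses on something with over 40 N, if the wrist force passes 120 N, or if a joint passes its speed limit or range.

## Working session

There is one attempt and no reset: what is moved stays moved. The work goes in short steps, each a Python script; the robot and the scene stay as the last script left them, time stands still between calls to the robot, and variables do not carry over. Pictures are saved under pics/ and viewed, at most 10 in all, crops included, and the job is handed in when it is done.

```bash
ls; mkdir -p pics; python3 - <<'E'
from plant import robot, planner, cams, spotter
import cv2, numpy as np
s=robot.sense();print(s['time'],s['ee_pos'],s['ft_force'],s['width'])
np.set_printoptions(precision=4,suppress=True)
for c in ['top','side']:
    d=cams.snapshot(c);cv2.imwrite(f'pics/{c}0.png',d['color'][...,::-1]);print(c,d['camera_matrix'],d['world_from_camera'])
    for t in ['bar','core','rest','stand','bar_grip','meter','cleaner','driver']:
        print(t,[(round(o['p'],2),[int(v) for v in o['rect']]) for o in spotter.outline_of(c,t)])
E
```

```text
pics
0.0 [0.28243041 0.58479136 0.21366753] [ 1.29631781 -0.16306141 -0.10874575] 0.998981759858891
top [[413.3207   0.     318.1323]
 [  0.     413.3207 200.7412]
 [  0.       0.       1.    ]] [[ 0.0266 -0.9971  0.0718  0.337 ]
 [-0.9996 -0.0271 -0.0052  0.0041]
 [ 0.0071 -0.0717 -0.9974  1.1875]
 [ 0.      0.      0.      1.    ]]
bar [(0.64, [399, 265, 444, 325]), (0.58, [321, 106, 335, 155]), (0.57, [266, 147, 303, 157])]
core [(0.65, [233, 116, 247, 133])]
rest [(0.59, [231, 107, 255, 137])]
stand [(0.7, [382, 95, 409, 141])]
bar_grip [(0.85, [403, 259, 449, 329]), (0.71, [265, 147, 302, 159]), (0.68, [321, 107, 335, 157])]
meter [(0.71, [133, 132, 189, 188])]
cleaner [(0.64, [450, 170, 487, 192])]
driver [(0.83, [438, 99, 487, 152]), (0.61, [232, 111, 256, 138])]
side [[473.0613   0.     320.3689]
 [  0.     473.0613 196.7491]
 [  0.       0.       1.    ]] [[ 0.9628 -0.1553  0.221   0.135 ]
 [-0.2701 -0.5655  0.7793 -0.9146]
 [ 0.004  -0.81   -0.5864  0.7799]
 [ 0.      0.      0.      1.    ]]
bar [(0.95, [204, 298, 289, 366]), (0.79, [380, 191, 429, 217]), (0.53, [356, 181, 378, 202])]
core [(0.71, [368, 150, 383, 160])]
rest [(0.72, [364, 151, 385, 174]), (0.51, [367, 151, 383, 161])]
stand [(0.95, [425, 229, 481, 277])]
bar_grip [(0.89, [377, 196, 429, 212])]
meter [(0.9, [300, 119, 344, 147])]
cleaner [(0.9, [406, 288, 441, 351])]
driver [(0.82, [445, 300, 547, 344]), (0.24, [364, 154, 394, 175])]
```

View pics/top0.png

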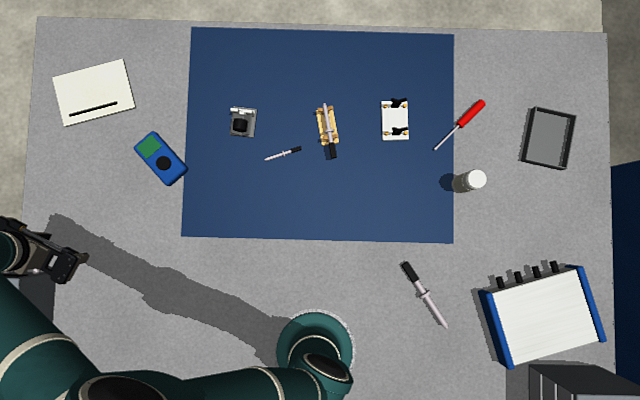

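View pics/side0.png

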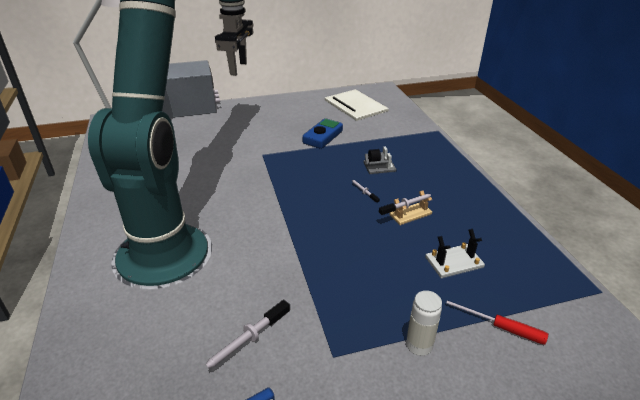

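Candidates for the bar: large one in the open at top-image (425,295), small one at (283,153), and one in the wooden rack at (327,130). The rack one fits because it is middle-sized and lies in the rack. I'll confirm that in a crop and get rough positions.

```bash
cat > h.py <<'E'
from plant import robot, planner, cams, spotter
import cv2, numpy as np
np.set_printoptions(precision=4,suppress=True)
def snap(c,name=None):
    d=cams.snapshot(c)
    if name: cv2.imwrite(f'pics/{name}.png',d['color'][...,::-1])
    return d
def ray(d,uv,z):
    K,T=d['camera_matrix'],d['world_from_camera']
    r=T[:3,:3]@np.linalg.inv(K)@np.array([uv[0],uv[1],1.]); o=T[:3,3]
    return o+r*(z-o[2])/r[2]
def proj(d,P):
    T=np.linalg.inv(d['world_from_camera']);P=np.atleast_2d(P)
    c=P@T[:3,:3].T+T[:3,3];q=c@d['camera_matrix'].T
    return q[:,:2]/q[:,2:]
def down(yaw,tilt=0):  # tool x axis at yaw, z down
    c,s=np.cos(yaw),np.sin(yaw)
    return np.array([[c,s,0],[s,-c,0],[0,0,-1.]])
E
python3 - <<'E'
from h import *
d=snap('top')
for n,p,z in [('grip',(332,153),.05),('tip',(323,106),.046),('tubeL',(283,153),.01),('core',(240,125),.06),('restL',(231,107),0),('restR',(255,137),0),('st1',(382,100),.012),('st2',(410,100),.012),('st3',(410,140),.012),('st4',(384,140),.012),('post1',(399,102),.079),('post2',(397,131),.079)]: print(n,ray(d,p,z))
im=d['color'][90:190,220:420,::-1]; cv2.imwrite('pics/crop.png',cv2.resize(im,None,fx=4,fy=4,interpolation=cv2.INTER_CUBIC))
s=robot.sense();w=cams.snapshot('wrist');R=s['tcp_rot'];T=w['world_from_camera']
print(R,R.T@(T[:3,3]-s['ee_pos']),R.T@T[:3,:3],w['camera_matrix'])
E
```

```text
grip [ 0.5531 -0.0368  0.05  ]
tip [ 0.6869 -0.0084  0.046 ]
tubeL [0.5568 0.1027 0.01  ]
core [0.6224 0.22   0.06  ]
restL [0.6903 0.2599 0.    ]
restR [0.6034 0.1865 0.    ]
st1 [ 0.72   -0.1797  0.012 ]
st2 [ 0.7224 -0.2611  0.012 ]
st3 [ 0.6045 -0.2624  0.012 ]
st4 [ 0.6024 -0.1873  0.012 ]
post1 [ 0.6939 -0.2159  0.079 ]
post2 [ 0.6132 -0.2115  0.079 ]
[[-0.9005  0.4348  0.0001]
 [ 0.4348  0.9005 -0.    ]
 [-0.0001 -0.     -1.    ]] [ 0.0664  0.0006 -0.1694] [[-0.0007 -0.9712 -0.2384]
 [ 1.     -0.0009  0.0005]
 [-0.0007 -0.2384  0.9712]] [[287.8456   0.     320.9627]
 [  0.     287.8456 193.9999]
 [  0.       0.       1.    ]]
```

View pics/crop.png

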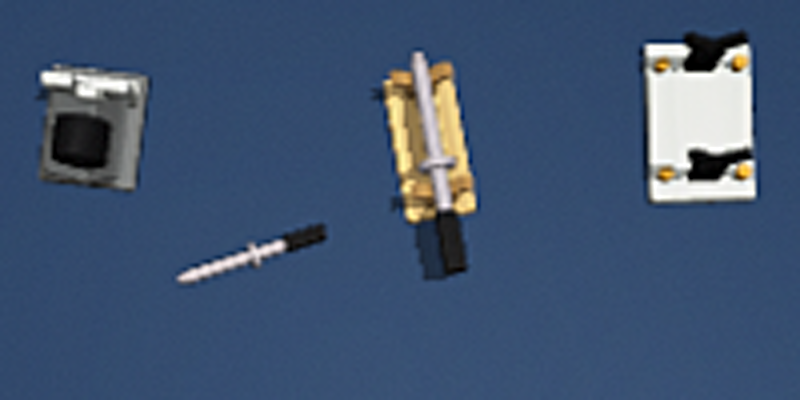

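Crop confirmed: the rack bar at crop (435,160) is between the large and small ones in size. The core (80,138) lies in the V rest with its stop plate at the top, and the stand's posts are at (715,48) and (718,162). Next I'll take closer views with the wrist camera.

```bash
cat >> h.py <<'E'
import pickle
VIEWS=[('rest',(.625,.215)),('stand',(.655,-.215)),('bar',(.61,-.025))]
E
python3 - <<'E'
from h import *
R=down(np.pi)
tiles=[];out={}
for n,(x,y) in VIEWS:
    robot.move_ptp([x-.01,y,.16],R)
    d=snap('wrist'); out[n]=d
    for t in {'rest':['core','rest'],'stand':['stand'],'bar':['bar','bar_grip']}[n]:
        o=spotter.outline_of('wrist',t)
        print(n,t,[(round(q['p'],2),[int(v) for v in q['rect']]) for q in o]); out[n+t]=o
    c=proj(d,[x,y,.04])[0]; s=robot.sense(); print(s['time'],s['ee_pos'],c)
    u,v=int(c[0])-67,max(0,min(250,int(c[1])-75))
    tiles.append((n,u,v,cv2.resize(d['color'][v:v+150,u:u+133,::-1],None,fx=4,fy=4,interpolation=cv2.INTER_CUBIC)))
pickle.dump(out,open('v.pkl','wb'))
for t in tiles: print(t[:3])
cv2.imwrite('pics/t1.png',np.hstack([t[3][:, :400] if 0 else cv2.resize(t[3],(400,450)) for t in tiles[:2]]))
cv2.imwrite('pics/t2.png',tiles[2][3])
E
```

```text
rest core [(0.73, [305, 184, 349, 220])]
rest rest [(0.61, [293, 168, 358, 243])]
2.9667 [0.6146 0.2163 0.1601] [318.7894 199.1348]
stand stand [(0.72, [283, 144, 350, 262])]
4.65 [ 0.6457 -0.2128  0.16  ] [318.072  198.0518]
bar bar [(0.68, [299, 128, 338, 274]), (0.59, [391, 120, 495, 165])]
bar bar_grip [(0.74, [536, 196, 590, 234]), (0.64, [299, 124, 341, 277])]
5.6 [ 0.6005 -0.0277  0.16  ] [322.2804 197.9271]
('rest', 251, 124)
('stand', 251, 123)
('bar', 255, 122)
```

View pics/t1.png

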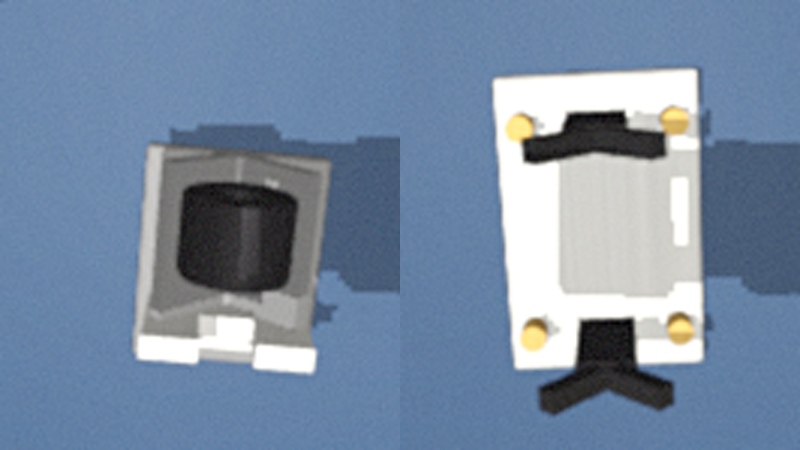

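View pics/t2.png

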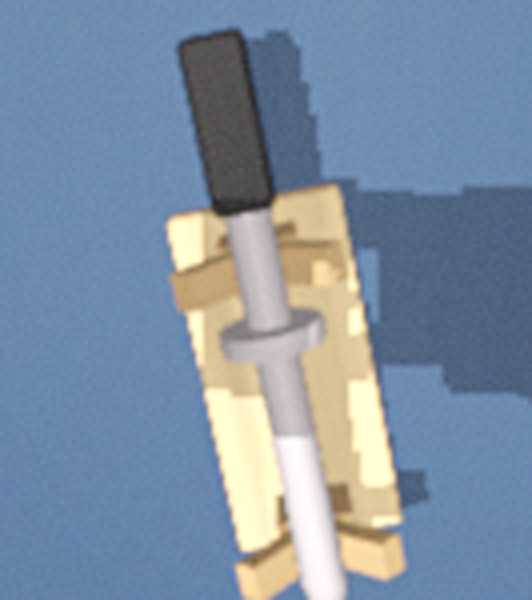

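Wrist views. Left tile: core in the rest at about (238,238), with the rest yawed about -0.08 rad. Right tile: stand base corners at (494,78), (697,69), (703,360) and (516,368). Bar crop: handle from (212,38) to (245,208), collar at (275,335). I'll fit silhouettes next.

```bash
cat >> h.py <<'E'
from scipy.optimize import minimize
def cyl(x0,x1,r0,r1,n=24):
    a=np.linspace(0,2*np.pi,n,endpoint=False)
    return np.vstack([np.c_[np.full(n,x),r*np.cos(a),r*np.sin(a)] for x,r in((x0,r0),(x1,r1))])
def box(x0,x1,h): return np.array([[x,y,z] for x in(x0,x1) for y in(-h,h) for z in(-h,h)])
CORE=[cyl(-.015,.015,.02,.02)]
HANDLE=[box(-.022,.022,.008)]
BAR=HANDLE+[cyl(.022,.126,.006,.006),cyl(.052,.058,.014,.014),cyl(.126,.136,.006,.003)]
S=4
def render(d,parts,p,z):
    c,s=np.cos(p[2]),np.sin(p[2]);R=np.array([[c,-s,0],[s,c,0],[0,0,1]])
    m=np.zeros((400*S,640*S),np.uint8)
    for P in parts:
        q=(proj(d,P@R.T+[p[0],p[1],z])+.5)*S-.5
        cv2.fillConvexPoly(m,cv2.convexHull(np.round(q*16).astype(np.int32)),1,shift=4)
    return cv2.resize(m.astype(np.float32),(640,400),interpolation=cv2.INTER_AREA)
def fit(d,parts,mask,p0,z):
    mask=mask.astype(np.float32)
    def f(e):
        r=render(d,parts,np.array(p0)+np.array([.001,.001,.01])*e,z)
        return np.abs(r-mask).sum()/(r+mask).sum()
    b=minimize(f,[0,0,0],method='Nelder-Mead',options=dict(initial_simplex=[[0,0,0],[5,0,0],[0,5,0],[0,0,5]],xatol=.02,fatol=1e-5))
    return np.array(p0)+np.array([.001,.001,.01])*b.x,b.fun
def dark(d,rect,t=75):
    l,tp,r,b=[int(v) for v in rect];m=np.zeros((400,640),np.uint8)
    m[tp:b,l:r]=(d['color'].max(2)<t)[tp:b,l:r]
    n,lab,st,_=cv2.connectedComponentsWithStats(m); return lab==1+np.argmax(st[1:,4])
E
python3 - <<'E'
from h import *
v=pickle.load(open('v.pkl','rb'))
d=v['rest']; o=v['restcore'][0]; l,t,r,b=o['rect']
for th in(55,70,85):
    m=dark(d,(l-6,t-6,r+6,b+6),th);print('core dark',th,m.sum(),fit(d,CORE,m,[.625,.215,-.078],.0423))
print('core net',fit(d,CORE,o['region'],[.625,.215,-.078],.0423))
f=lambda u,w:(251+u/3.008,124+w/3)
print('stop top corners',[ray(d,f(*p),.054)[:2] for p in((134,358),(317,372),(136,338),(317,348))])
print('rest front',[ray(d,f(*p),.01)[:2] for p in((149,145),(330,160))])
d=v['stand'];f=lambda u,w:(251+(u-400)/3.008,123+w/3)
C=np.array([ray(d,f(*p),.012)[:2] for p in((494,78),(697,69),(703,360),(516,368))]);print(C,C.mean(0),[np.linalg.norm(C[i]-C[i-1]) for i in range(4)])
e=(C[3]+C[2]-C[0]-C[1]);print('stand yaw',np.arctan2(e[1],e[0]))
d=v['bar'];reg=v['barbar'][0]
print('bar net',fit(d,BAR,reg['region'],[.553,-.037,.2],.046))
for th in(75,95):
    m=dark(d,(295,120,330,178),th);print('handle',m.sum(),fit(d,HANDLE,m,[.553,-.037,.2],.046))
E
```

```text
core dark 55 1036 (array([ 0.6267,  0.226 , -0.1268]), np.float64(0.15036264061927795))
core dark 70 1186 (array([ 0.6267,  0.2259, -0.1065]), np.float64(0.08404131978750229))
core dark 85 1302 (array([ 0.6272,  0.2258, -0.1087]), np.float64(0.03866586461663246))
core net (array([ 0.6267,  0.2253, -0.1112]), np.float64(0.03593379631638527))
stop top corners [array([0.6683, 0.1911]), array([0.6735, 0.2539]), array([0.661, 0.192]), array([0.6646, 0.2536])]
rest front [array([0.6019, 0.1943]), array([0.6075, 0.2621])]
[[ 0.607  -0.2544]
 [ 0.6036 -0.1807]
 [ 0.7173 -0.1754]
 [ 0.7208 -0.2491]] [ 0.6622 -0.2149] [np.float64(0.11394936499735983), np.float64(0.07376803640921513), np.float64(0.11383443555399833), np.float64(0.0738277164450401)]
stand yaw 0.04647007907674453
bar net (array([ 0.5617, -0.0361,  0.1991]), np.float64(0.04678327590227127))
handle 146 (array([ 0.5625, -0.0336,  0.1343]), np.float64(0.6938508152961731))
handle 728 (array([ 0.5623, -0.0352,  0.2012]), np.float64(0.0561542809009552))
```

```bash
python3 - <<'E'
from h import *
g=np.array([.562,-.0357]);R=down(np.pi+.2)
robot.move_ptp([*g,.10],R); robot.move_linear([*g,.027],R,rate=.08); robot.sleep(.3)
s=robot.sense();print(s['time'],s['ee_pos'],s['ft_force'])
robot.close_gripper();robot.sleep(.2)
s=robot.sense();print(s['time'],s['ee_pos'],s['ft_force'],s['width'],s['finger_force'])
robot.move_linear([*g,.10],R,rate=.08);robot.sleep(.4)
s=robot.sense();print(s['time'],s['ee_pos'],s['ft_force'],s['ft_torque'],s['width'],s['finger_force'])
d=snap('wrist','g1')
R=s['tcp_rot'];yaw=np.arctan2(-R[1,0],-R[0,0]);ax=s['ee_pos']-R[:,2]*.019;print('exp',ax,yaw)
o=spotter.outline_of('wrist','bar');
for q in o: print(q['p'],q['rect'])
print(fit(d,BAR,o[0]['region'],[ax[0],ax[1],yaw],ax[2]))
v=snap('side');oo=spotter.outline_of('side','bar');print([(round(q['p'],2),[int(t) for t in q['rect']]) for q in oo])
a=proj(d,ax)[0];print(a)
im=d['color'][180:380,220:420,::-1];
c=proj(v,ax)[0].astype(int);im2=v['color'][c[1]-50:c[1]+50,c[0]-30:c[0]+70,::-1]
cv2.imwrite('pics/g1c.png',np.hstack([cv2.resize(im,(400,400),interpolation=2),cv2.resize(im2,(400,400),interpolation=2)]));print(c)
E
```

```text
7.35 [ 0.5622 -0.0357  0.0274] [ 0.7105 -0.3735 -0.1086]
8.6833 [ 0.562  -0.0359  0.027 ] [-0.1459 -1.4254 -0.2548] 0.1716282562470574 29.999104142189026
10.15 [ 0.5619 -0.0357  0.0998] [-0.1892  0.049  -0.7792] [0.0489 0.0342 0.0205] 0.1684058253466441 29.998911023139954
exp [ 0.5619 -0.0357  0.1188] 0.1999902515597101
0.93 [407.7, 206.6, 534.5, 233.6]
0.8 [298.0, 204.7, 341.4, 342.6]
(array([ 0.5619, -0.0357,  0.2   ]), np.float64(1.0))
[(0.63, [205, 300, 290, 367]), (0.49, [381, 170, 431, 193])]
[320.3015 244.2324]
[389 185]
```

View pics/g1c.png

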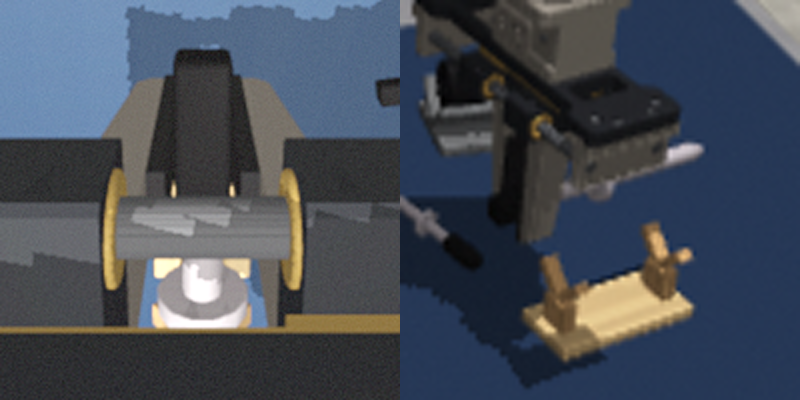

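Left tile: handle held centrally at column about 321 (320.3 expected), so the wrist camera has no notable lateral bias. Right tile: the bar is held and looks level, tip at about (700,150). The gripper blocks the view ahead, so I'll take a settled look straight down on the core, with the hand beyond it.

```bash
python3 - <<'E'
from h import *
v=snap('side');s=robot.sense();R=s['tcp_rot'];ax=s['ee_pos']-R[:,2]*.019
print('side tip pred',proj(v,[ax-R[:,0]*.136,ax-R[:,0]*.07]),'seen tip ~(434,172.5)')
robot.move_ptp([.690,.2205,.125],down(np.pi-.085));robot.sleep(.5)
d=snap('wrist');s=robot.sense();print(s['time'],s['ee_pos'],proj(d,[.627,.2257,.0423]))
o=spotter.outline_of('wrist','core')
for q in o: print(q['p'],q['rect'])
c=proj(d,[.627,.2257,.0423])[0]
rect=(c[0]-32,c[1]-32,c[0]+32,c[1]+32)
q=min(o,key=lambda q:abs(q['rect'][0]+q['rect'][2]-2*c[0])+abs(q['rect'][1]+q['rect'][3]-2*c[1]))
print('net',fit(d,CORE,q['region'],[.627,.2257,-.085],.0423))
m=dark(d,rect,85);print('dark',m.sum(),fit(d,CORE,m,[.627,.2257,-.085],.0423))
l,t=int(c[0])-60,max(0,int(c[1])-60);print(l,t)
cv2.imwrite('pics/c2.png',cv2.resize(d['color'][t:t+120,l:l+120,::-1],(600,600),interpolation=2))
pickle.dump(d,open('c2.pkl','wb'))
E
```

```text
side tip pred [[433.9074 171.8513]
 [412.9457 178.2647]] seen tip ~(434,172.5)
12.0583 [0.69   0.2204 0.1251] [[320.2964 126.8056]]
0.88 [295.6, 107.8, 341.7, 146.5]
net (array([ 0.6272,  0.2254, -0.0846]), np.float64(0.014373010024428368))
dark 1607 (array([ 0.6277,  0.2258, -0.1049]), np.float64(0.06229137256741524))
260 66
```

View pics/c2.png

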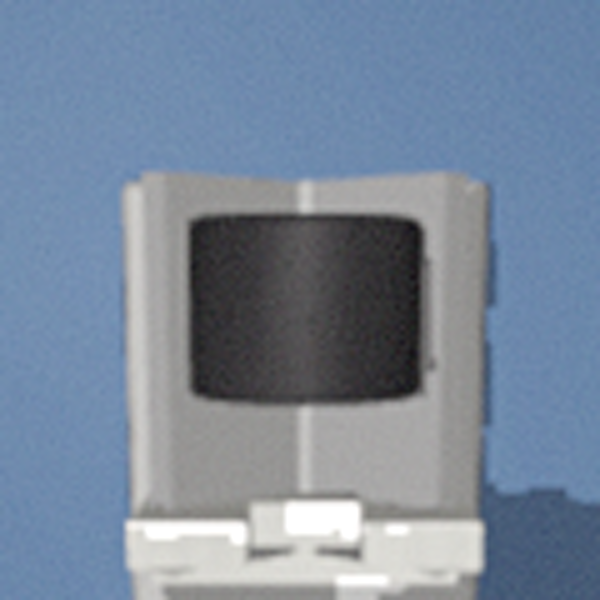

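The view shows the core centred at crop (306,306) with the groove at column 305, straight along the image. This confirms yaw -0.085 and core centre (0.627, 0.2256). I'll insert in monitored steps.

```bash
cat >> h.py <<'E'
C=np.array([.6272,.2256]);YR=-.085;A=np.array([np.cos(YR),np.sin(YR)]);N=np.array([-A[1],A[0]]);RR=down(np.pi+YR)
def at(s,z=.0233,lat=0.): return [*(C+A*s+N*lat),z]   # s: handle centre along bore from core centre
def F():
    s=robot.sense();f=s['ft_force'];return s['time'],f[:2]@A,f[:2]@N,f[2],s['ft_torque'],(s['ee_pos'][:2]-C)@A,(s['ee_pos'][:2]-C)@N,s['ee_pos'][2]
E
python3 - <<'E'
from h import *
robot.move_linear(at(-.175,.125),RR,rate=.2)
robot.move_linear(at(-.175),RR,rate=.1);robot.sleep(.4)
print(np.hstack(F()))
v=snap('side');s=robot.sense();R=s['tcp_rot'];ax=s['ee_pos']-R[:,2]*.019
print('tip pred',proj(v,[ax-R[:,0]*.136]))
for s in np.arange(-.155,-.0799,.01):
    robot.move_linear(at(s),RR,rate=.05);robot.sleep(.05);r=np.hstack(F());print(r)
    if abs(r[2])>4 or abs(r[3]+.8)>4 or abs(r[1])>5: print('STOP');break
E
```

```text
[15.0167 -0.1336  0.3471 -1.5516  0.0263  0.0514 -0.0066 -0.1749  0.0001
  0.0235]
tip pred [[361.8172 156.912 ]]
[15.6667  0.1338  0.0834 -1.0326  0.0699  0.0717 -0.0019 -0.1552 -0.0001
  0.0231]
[16.0667  0.3077  0.4133 -1.6512  0.0312  0.0498 -0.0079 -0.145  -0.0001
  0.0232]
[16.4667  0.7206 -0.4252 -1.4699  0.0617  0.0831  0.0041 -0.1349 -0.0001
  0.0232]
[16.8667 -0.5642  0.2426 -2.1175  0.0425  0.0612  0.0111 -0.125  -0.0001
  0.0232]
[17.2667  0.3073  0.2908 -1.2537  0.0292  0.0724 -0.0242 -0.1149 -0.0001
  0.0232]
[17.6667  0.1485 -0.1881 -1.4856  0.0605  0.1217 -0.0249 -0.1049 -0.0001
  0.0232]
[18.0667 -0.0208 -0.841  -1.0934  0.0562  0.0311 -0.0026 -0.0949 -0.0001
  0.0232]
[18.4667 -1.2855 -0.0191 -1.811   0.0942  0.059   0.0038 -0.085  -0.0001
  0.0232]
```

```bash
python3 - <<'E'
from h import *
d=pickle.load(open('c2.pkl','rb'))
p=ray(d,(321,66+520/5-.5),.054);gap=(p[:2]-C)@A-.015;print('gap est',gap)
def fa(n=4):
    o=[]
    for _ in range(n): robot.sleep(.02);o.append(F()[1:4])
    return np.mean(o,0)
f0=fa(8);print('base',f0)
s=-.083;safe=-.073+max(gap-.006,.001)
while True:
    s+=.002 if s<safe-.002 else .0004
    robot.move_linear(at(s),RR,rate=.04);f=fa(3)-f0
    if s>-.073 and f[0]<-.6: print(round(s,5),f,F()[5]*1000)
    if abs(f[1])>5 or abs(f[2])>5: print('lat stop',f);break
    if f[0]<-4.5 or s>-.073+.031: break
print(F())
E
```

```text
gap est 0.01969320628695117
base [-0.0103 -0.0781 -1.0615]
-0.071 [-0.7432  0.29    0.3121] -71.01758909105234
-0.069 [-0.7176  0.552   0.0157] -68.83415989841679
-0.063 [-0.6524 -0.3664 -0.2386] -62.801721793065866
-0.0606 [-0.6466 -0.0364  0.2667] -60.66065907275908
-0.0602 [-1.379  -0.0735  0.0875] -60.30652071089765
-0.0598 [-1.0354 -0.2875  0.2021] -59.74528636270294
-0.059 [-1.2426 -0.1954 -0.238 ] -58.909582419453116
-0.0586 [-0.8473  0.0838  0.0626] -58.53215741942668
-0.0582 [-0.8687 -0.2536 -0.0794] -58.164750628160405
-0.0578 [-0.6397 -0.156   0.042 ] -57.73969430532991
-0.0574 [-0.8771 -0.0439 -0.0605] -57.34984724021118
-0.0566 [-0.914  -0.2351 -0.3285] -56.573148185589496
-0.0562 [-1.1779 -0.1569  0.0211] -56.12626765858633
-0.0558 [-0.8904 -0.1549 -0.2596] -55.76760482380798
-0.0554 [-1.7657  0.392   0.3954] -55.3582921858441
-0.055 [-1.0538 -0.1427  0.1066] -54.955666569148704
-0.0546 [-1.5777 -0.0427  0.0794] -54.56670169550964
-0.0542 [-1.3069 -0.0737  0.2318] -54.17595293205698
-0.0538 [-1.0593  0.4633  0.2996] -53.73877522631961
-0.0534 [-0.6556 -0.1074 -0.1044] -53.37736707011474
-0.053 [-1.3102  0.7447  0.359 ] -52.926110388421534
-0.0526 [-1.5735 -0.0029  0.607 ] -52.61728264651244
-0.0522 [-2.762  -0.5403  0.2594] -52.6330391581492
-0.0518 [-4.6024 -0.5127  1.7339] -52.620353359352926
(28.8, np.float64(-4.129020986947649), np.float64(0.16283905561386275), np.float64(0.5422612535829954), array([ 0.0912,  1.1505, -0.0254]), np.float64(-0.052620353359352924), np.float64(3.272988519797268e-05), np.float64(0.023128525255579218))
```

```bash
python3 - <<'E'
from h import *
def fa(n=6):
    o=[]
    for _ in range(n): robot.sleep(.02);o.append(F()[1:4])
    return np.mean(o,0)
f0=np.array([0,-.08,-1.06]);s=-.0518
while s<-.048:
    f=fa()-f0;print(round(s,5),f)
    if f[0]<-9.4: break
    s+=np.clip((10+f[0])/5000*.7,.0001,.0005);robot.move_linear(at(s),RR,rate=.02)
for _ in range(12): print(F()[0],fa(5)-f0)
robot.move_linear(at(s-.0027),RR,rate=.03);print(F())
print(fa()-f0)
E
```

```text
-0.0518 [-5.0829 -0.2117  2.2856]
-0.0513 [-6.6768 -0.3738  2.5089]
-0.05083 [-7.4776 -0.5041  3.4564]
-0.05048 [-8.6128 -0.5388  4.2819]
-0.05029 [-8.8416 -0.6311  4.7346]
-0.05013 [-9.6971 -0.9525  4.7049]
30.65 [-9.2257 -0.9955  4.3077]
30.7333 [-9.222  -1.182   4.7251]
30.8167 [-9.557  -1.1172  4.9643]
30.9 [-9.172  -0.7799  4.7892]
30.9833 [-8.9781 -1.2884  4.8384]
31.0667 [-9.4744 -0.3568  4.5606]
31.15 [-9.4786 -0.5574  4.8954]
31.2333 [-9.5358 -0.8059  5.1065]
31.3167 [-9.6047 -1.0491  5.1226]
31.4 [-9.1728 -1.1316  4.6363]
31.4833 [-8.8728 -0.791   5.1091]
31.5667 [-9.3861 -0.8474  4.7436]
(31.9, np.float64(-2.773376604134251), np.float64(0.9505172019532278), np.float64(-0.010418062262301186), array([ 0.2066,  0.6328, -0.0185]), np.float64(-0.052597107638621854), np.float64(0.0002368897920368031), np.float64(0.02339429477163415))
[-3.0254  0.7154  0.7054]
```

```bash
python3 - <<'E'
from h import *
def fa(n=6):
    o=[]
    for _ in range(n): robot.sleep(.02);o.append(F()[1:4])
    return np.mean(o,0)
f0=np.array([0,-.08,-1.06])
for s in (-.0508,-.0500,-.0497): 
    robot.move_linear(at(s),RR,rate=.01);f=fa(4)-f0;print(s,f)
    if f[0]<-10: break
for _ in range(10): print(round(F()[0],2),(fa(6)-f0)[0],end=' ')
print()
for s in (-.0527,-.0533):
    robot.move_linear(at(s),RR,rate=.03);f=fa(5)-f0;print(s,f)
    if f[0]>-.5: break
for z in (.0255,.030,.04,.06):
    robot.move_linear(at(s,z),RR,rate=.04);print(z,fa()-f0,F()[4])
robot.move_linear(at(s,.14),RR,rate=.08);robot.sleep(.3);print(fa()-f0,F())
v=snap('side');st=robot.sense();R=st['tcp_rot'];ax=st['ee_pos']-R[:,2]*.019
P=[ax-R[:,0]*t for t in(0,.055,.073,.136)];q=proj(v,P);print(q)
c=q[2].astype(int);cv2.imwrite('pics/lift.png',cv2.resize(v['color'][c[1]-50:c[1]+50,c[0]-50:c[0]+50,::-1],(600,600),interpolation=2));print(c-50)
E
```

```text
-0.0508 [-7.3936 -0.4901  4.5587]
-0.05 [-9.5533  0.0338  5.2238]
-0.0497 [-10.3927  -0.1626   6.1814]
33.05 -10.472757468637283 33.15 -10.318016160780084 33.25 -10.096731701962058 33.35 -10.303487268922638 33.45 -10.414623553958888 33.55 -10.209055215488346 33.65 -10.426386414226288 33.75 -10.143780421010904 33.85 -10.274977492897337 33.95 -10.866139193389232 
-0.0527 [-3.4699  0.7822  1.2348]
-0.0533 [-0.3496  0.5883  0.0442]
0.0255 [ 0.0976 -0.3041 -0.0946] [ 0.0167  0.1036 -0.0297]
0.03 [-0.0037  0.2238 -1.8351] [ 0.0647  0.178  -0.0362]
0.04 [-0.1555  0.289  -1.7872] [-0.0011  0.1986  0.0165]
0.06 [ 0.3309  0.177  -2.4051] [ 0.0248  0.1562 -0.0083]
[-0.0333 -0.0234 -1.8826] (38.2333, np.float64(-0.25179657066600775), np.float64(-0.5428053646271794), np.float64(-3.5562456782289695), array([0.0419, 0.2299, 0.0109]), np.float64(-0.0533415669098885), np.float64(-4.008740962726621e-05), np.float64(0.13983593339912737))
[[359.2054 122.4367]
 [377.7319 120.8634]
 [383.7451 120.3528]
 [404.6001 118.5818]]
[333  70]
```

View pics/lift.png

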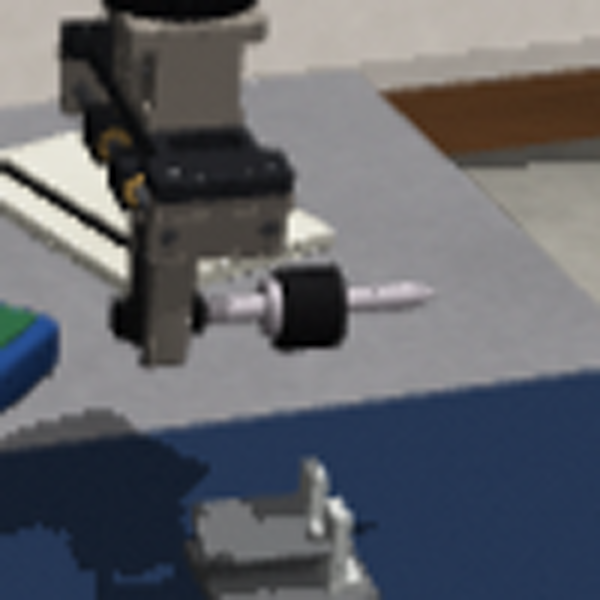

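The core sits against the collar. The bar is level, with the tip at about pixel (405,119) as predicted. Next: carry to the stand and lower with force checks, then look before letting go.

```bash
cat >> h.py <<'E'
SC=np.array([.6622,-.2149]);YS=.0465;B=np.array([np.cos(YS),np.sin(YS)]);M=np.array([-B[1],B[0]]);RS=down(np.pi+YS)
def st(z,lat=0.,lon=0.): return [*(SC-B*(.0765-lon)+M*lat),z]
def G(n=6):
    o=[]
    for _ in range(n): robot.sleep(.02);f=robot.sense()['ft_force'];o.append([f[:2]@B,f[:2]@M,f[2]])
    return np.mean(o,0)
E
python3 - <<'E'
from h import *
robot.move_linear(st(.14),RS,rate=.14);robot.sleep(.4)
f0=G(10);print(robot.sense()['time'],robot.sense()['ee_pos'],f0)
robot.move_linear(st(.075),RS,rate=.06);print(G()-f0)
robot.move_linear(st(.058),RS,rate=.04);print(G()-f0)
z=.058;lat=0
while z>.0475:
    z-=.0006;robot.move_linear(st(z,lat),RS,rate=.03);f=G(4)-f0
    if np.abs(f).max()>.6: print(round(z,4),f,robot.sense()['ft_torque'])
    if f[2]>1.6: break
print(robot.sense()['time'],robot.sense()['ee_pos'])
v=snap('side');q=proj(v,[*SC,.07])[0].astype(int)
t=snap('top');r=proj(t,[*SC,.07])[0].astype(int)
cr=lambda d,q:cv2.resize(d['color'][q[1]-45:q[1]+45,q[0]-45:q[0]+45,::-1],(400,400),interpolation=2)
cv2.imwrite('pics/seat.png',np.hstack([cr(v,q),cr(t,r)]))
E
```

```text
42.2083 [ 0.5858 -0.2185  0.14  ] [-0.4436 -0.2088 -2.902 ]
[ 0.8349  0.4474 -0.3363]
[ 0.8357  0.4132 -0.0256]
0.055 [ 0.649   0.1848 -0.0498] [ 0.0468  0.2332 -0.0159]
0.0526 [0.6895 0.2245 0.3117] [-0.0136  0.1361 -0.0199]
0.052 [ 0.2465 -0.654   1.3828] [-0.1007 -0.0082  0.0095]
0.0514 [ 0.2548 -0.8732  3.3525] [-0.2205  0.0996 -0.0409]
47.7 [ 0.586  -0.2188  0.0517]
```

View pics/seat.png

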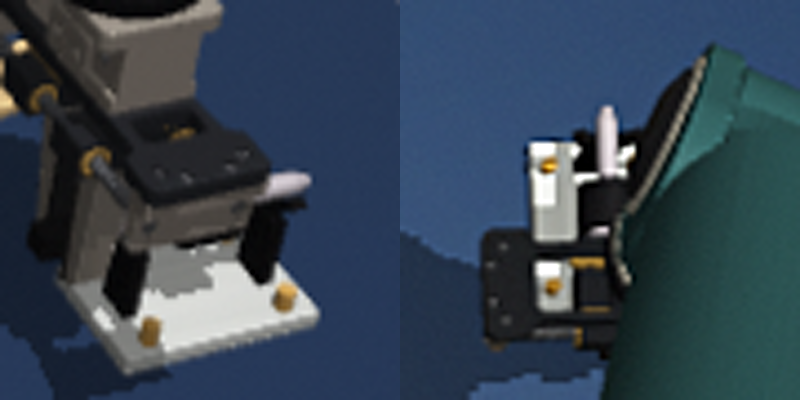

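The rod tip passes the far notch in both tiles (side tile about (290,185), top tile (607,115)). The full weight is carried at the expected height, so I'll release and retract.

```bash
python3 - <<'E'
from h import *
robot.ungrasp();robot.sleep(.2);s=robot.sense();print(s['time'],s['width'],s['ft_force'])
robot.move_linear(st(.20),RS,rate=.08)
robot.move_ptp([.45,-.05,.30],down(np.pi));robot.sleep(.3)
v=snap('side');q=proj(v,[*SC,.06])[0].astype(int)
t=snap('top');r=proj(t,[*SC,.07])[0].astype(int)
cr=lambda d,q:cv2.resize(d['color'][q[1]-35:q[1]+35,q[0]-35:q[0]+35,::-1],(400,400),interpolation=2)
cv2.imwrite('pics/final.png',np.hstack([cr(v,q),cr(t,r)]));print(robot.sense()['time'])
E
```

```text
49.1833 0.9992051150433379 [0.0176 0.0287 0.3691]
52.5333
```

View pics/final.png

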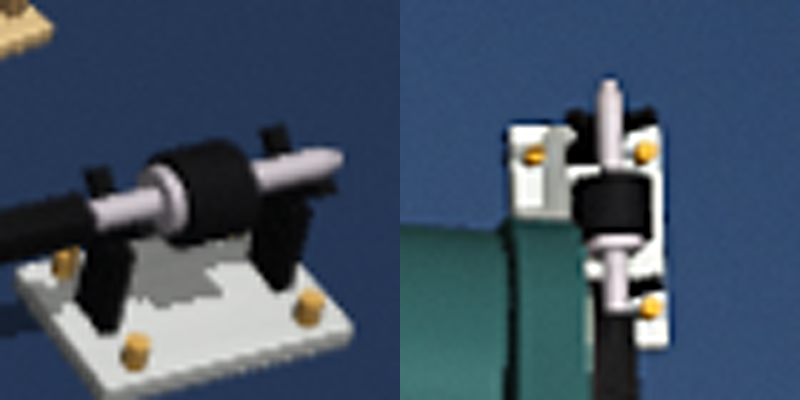

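The bar lies in both notches, in the side tile near (105,215) and (290,170). The core hangs free between the posts at (205,190), against the collar, and the robot is clear.

```bash
python3 -c "
from plant import robot
print(robot.finish_job())"
```

```text
the job is handed in; nothing more can be done
None
```

The job is done and handed in at about 52.5 s of the 72 s allowed: the core was pressed home at about 10.3 N for a second, after a first hold at about 9.4 N, and the last picture shows the bar in both notches, the core hanging free and the robot clear.

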